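Load the slotted weights and hang them on the bonding press

ROBOT

A 6-joint arm with a two-finger parallel gripper is mounted at the origin on a cart in front of the work surface, level with it; the furniture and walls round the work are solid. World frame = base frame: x ahead of the robot, y to its left, z up, the work surface at z = 0. Lengths are in m, angles in rad, forces in N, time in s.
With the tool pointing down it reaches from about 0.275 to 0.775 m from the base axis. Payload 14.6 kg.
Tool frame: the origin (TCP) lies at the very end of the fingers, on their centre line; the grasp point (between the pads) lies 19 mm behind it; z points along the fingers, y is the line along which they close (so a half turn about z gives the same grasp; the last joint's range is limited). The gripper opens to 85 mm and grips with 20 to 120 N. Pads are 22 mm wide; open, the fingers measure 114 mm over their backs; the gripper's body (76 mm by 85 mm) begins 54 mm behind the grasp point. The pads swing forward as they close: fully open they stand 13 mm farther back than shut.
Start: joints at [1.168, 0.263, -0.048, 1.259, 0, 1.415], TCP at [0.129, 0.509, 0.231] pointing down, gripper open.
Joint ranges: [-2.65, 2.65], [-0.89, 1.7], [-1.18, 1.37], [-2.13, 2.11], [-1.35, 1.29], [-3.14, 3.14]. Speed limits (rad/s): [1.89, 1.89, 2.57, 2.79, 3.14, 3.14].

INTERFACE

Orientations are given as [roll, pitch, yaw] about the fixed x, y, z axes, in that order (R = Rz(yaw) Ry(pitch) Rx(roll)).
In Python, from bench import manip, viewer gives the robot as it stands. The module is installed in compiled form; this text tells all that it offers.
- The arm moves only by the tool carry_out, never from a script. Its argument "series" is a list of rows, each a list of 3 entries, a list of its own where there are three numbers: the shift along the tool's x, y, z in m, then the turn, a rotation vector about the tool's x, y, z in rad, then the finger opening in m, from 0 to 0.0854. A call has 1 to 5 rows; each row shifts and turns the commanded pose from where the row before left it, along the tool's axes as they then stand; what a row does not reach is not made up. A row lasts 1/8 s, in which the tool goes at most 62.5 mm and 10.7 degrees, less where a joint would pass 70% of its speed; a pose out of reach is approached as far as the arm can. A call with a gripper value outside its range is refused whole. The fingers move at their own pace and stop on an object; "grip_force" is the grip in N (left out, the last holds). Time passes only in rows, so rows that do not move let the fingers close. It gives the time, the measured TCP pose, the force, the opening and the grip force at its end, in the units of the state.
- manip.observe(): the state, without advancing time (a new reading comes with each control period).
- viewer.camera(name): name is "scene" or "top" or "wrist"; returns a dict with "img" (420x560x3 uint8, blue, green, red), "fx", "fy", "cx", "cy" (pixels), "eye" and "attitude" of the camera in the world; the wrist camera has in their place "T_tool_cam" (4x4, takes a point from camera to tool coordinates, whose origin is the TCP and whose axes are the flange's). Camera axes: x right, y up, looking along -z (the intrinsics and any distortion apply to the point x, -y, -z); pixel columns grow to the right and rows downward; lengths in m; the calibration is good to about 2 mm. A picture is of the moment at which its call begins: read the wrist's pose just before it. There is no depth.
- manip.close_job(): hands the job in; it is judged then, once.
Trained networks look in a picture, given as the dict that the camera call returned (one of the last four; its "shot" number tells which), for a name from the list of things; names that differ only in an ending like _2 or _b are one class to them, and where a whole thing is asked for, a point or a joint stands for the part that bears it (a point fixed in the world has none). Each returns a list of dicts, best first, with "p" (0 to 1); they miss things now and then, are a little off and sometimes report something else, mostly with a low value. They report only what shows in the picture. A call takes as long as a camera call.
- viewer.look_for(picture, label): "bbox" ([left, top, width, height] in pixels, round what is visible of it).
The state is a dict: "clock": time; "joint_pos": joint angles; "qvel": joint speeds; "joint_efforts": joint torques, N m; "position": TCP position; "orientation": TCP orientation; "wrist_force": force on the tool from outside, world axes, zero at the start; "torque": the same for the moment, N m; "width": finger opening in m; "grip_force": force on a finger pad.
Only numpy, scipy, OpenCV 4.12 (cv2) and the standard library are available. Lean on these libraries where they do the work, as an engineer would, in place of code of your own. Each camera call takes 0.05 s, during which the arm holds its last target. There are 200 camera calls.

TASK

The heat sink on the little bonding press has to be clamped by dead weight. Put all three large slotted weights on the weight hanger, lying flat on its foot, with each slot turned at least a quarter turn away from the slot of the weight next to it so that none can slide off; then lift the hanger by its head and hang it in the fork at the end of the press arm, so that the arm comes down and the pad clamps the heat sink. Leave the small weight, the flux bottle and the solder reel where they are.

Things in the scene. Friction and masses are not known exactly. Their poses are not given: they have to be found in the camera images.
- hanger_head (a point): Weight hanger standing loose on the bench: steel foot 40 mm across and 8 mm thick, stem 5 mm thick, button head 16 mm across and 16 mm tall on top; 64 mm tall in all, about 90 g. This point is the centre of the head, 56 mm above the underside of the foot; the head's underside is 8 mm below this point, the foot's upper face 48 mm below. z runs up the stem.
- weight_1_c (a point): one of three identical steel slotted weights, a disc 54 mm across and 8 mm thick, about 135 g, lying flat; this is its centre, half-way up. An open slot 8 mm wide (mouth flared to 12 mm) runs from the rim along the disc's own +x to 4 mm past the centre.
- weight_1_slot (a point): Mouth of that disc's slot, on the rim, 27 mm from its centre along its +x.
- weight_2_c (a point): one of three identical steel slotted weights, a disc 54 mm across and 8 mm thick, about 135 g, lying flat; this is its centre, half-way up; slot as on the first, along its +x.
- weight_2_slot (a point): Mouth of that disc's slot, on the rim, 27 mm from its centre along its +x.
- weight_3_c (a point): one of three identical steel slotted weights, a disc 54 mm across and 8 mm thick, about 135 g, lying flat; this is its centre, half-way up; slot as on the first, along its +x.
- weight_3_slot (a point): Mouth of that disc's slot, on the rim, 27 mm from its centre along its +x.
- fork_seat (a point): Centre of the press arm's fork slot, on its upper face, 92 mm up at rest. Fork 5 mm thick, 24 mm wide; slot 8 mm wide, open to its -x (tips 15 mm out, 3 mm lips from 11 mm out), ending 4.5 mm past the seat. The arm (10 mm deep) begins 33 mm past the seat; the press runs to 210 mm past it, up to 105 mm high. A spring (0.9 to 1.5 N here) and damper hold the arm up; the loaded hanger (4.9 N) sinks the fork to 80 mm, pad on heat sink.
- small_weight: A smaller spare slotted weight, 34 mm across and 6 mm thick, lying flat, not part of this load; origin at the centre of its underside.
- flux_bottle: Small bottle, 36 mm across and 88 mm tall with its needle cap, standing; origin at the centre of its underside.
- solder_reel: Reel of solder standing on its flange, 60 mm across, 56 mm tall; origin at the centre of its underside.
- card_rack: Fixed upright card rack, 120 mm along its own x by 130 mm along its own y, its cards up to 95 mm high; origin at the centre of its underside. It does not move.
- iron_stand: Fixed soldering-iron stand. Base 12 mm high, from +5 to -96 mm along its own x, 70 mm along y; coil up to 100 mm high (x -55 to +10 mm, 45 mm wide), and the handle of the iron, 25 mm thick, rises from it along +x to 105 mm out and 155 mm high. Origin on the bench under the coil's end. It does not move.

How it is judged:
At the end, for the whole second after the job is handed in: Head resting in the fork within 6 mm of the seat, stem within 7 degrees of upright; all three large weights flat on the hanger, centred within 9 mm, at rest; slots of touching weights at least 60 degrees apart; fork sunk to 76.5 to 82.5 mm (x of hanger_head in the frame of fork_seat between -0.006 and 0.006 m and y of hanger_head in the frame of fork_seat between -0.005 and 0.005 m and z of hanger_head in the frame of fork_seat between 0.004 and 0.012 m and angle between hanger_head's own z axis and vertical below 0.12 rad and height (world z) of fork_seat between 0.0765 and 0.0825 m and horizontal distance between each of weight_1_c, weight_2_c, weight_3_c and hanger_head below 0.009 m and z of weight_1_c in the frame of hanger_head between -0.05 and -0.022 m and linear speed of each of weight_1, weight_2, weight_3 below 0.02 m/s and z of weight_2_c in the frame of hanger_head between -0.05 and -0.022 m and z of weight_3_c in the frame of hanger_head between -0.05 and -0.022 m and (x of weight_2_slot in the frame of weight_1_c below 0.014 m or z of weight_2_c in the frame of weight_1_c above 0.012 m or z of weight_2_c in the frame of weight_1_c below -0.012 m) and (x of weight_3_slot in the frame of weight_1_c below 0.014 m or z of weight_3_c in the frame of weight_1_c above 0.012 m or z of weight_3_c in the frame of weight_1_c below -0.012 m) and (x of weight_3_slot in the frame of weight_2_c below 0.014 m or z of weight_3_c in the frame of weight_2_c above 0.012 m or z of weight_3_c in the frame of weight_2_c below -0.012 m)).
It fails at once if the small weight, the bottle or the reel is moved by more than 20 mm (distance of any of small_weight, flux_bottle, solder_reel from where it was at the start of the episode above 0.02 m).
It also fails if it takes over 72 s, if anything falls off the work surface, if the arm or the gripper's body presses on something with over 40 N, if the wrist force passes 120 N, or if a joint passes its speed limit or range.

## Working session

There is one attempt and no reset: what is moved stays moved. The work goes in short steps, Python scripts to look and compute and a tool call to move; the robot and the scene stay as the last step left them, time stands still between calls to the robot, and variables do not carry over. Pictures are saved under pics/ and viewed, at most 10 in all, crops included, and the job is handed in when it is done.

Besides the shell and the picture viewer there is one more tool, called as a command line: name --argument value ..., lists and objects as JSON in quotes. carry_out: Moves the arm, as the interface text tells. Its arguments: {"type":"object","properties":{"series":{"type":"array"},"grip_force":{"type":"number"}},"required":["series"]}

```bash
mkdir -p pics; ls; cat > h.py <<'E'
import numpy as np, cv2
from bench import manip, viewer
from scipy.spatial.transform import Rotation as Ro
def att(c):
    a=np.array(c["attitude"],float)
    if a.shape==(3,3): return a
    return Ro.from_euler('xyz',a).as_matrix() if a.size==3 else Ro.from_quat(a).as_matrix()
def campose(c,s=None):
    if "eye" in c: return att(c),np.array(c["eye"],float)
    T=np.array(c["T_tool_cam"]); R=Ro.from_euler('xyz',s["orientation"]).as_matrix()
    return R@T[:3,:3], R@T[:3,3]+np.array(s["position"])
def px2w(c,u,v,z,s=None):
    R,e=campose(c,s); d=R@np.array([(u-c["cx"])/c["fx"],-(v-c["cy"])/c["fy"],-1.0])
    return e+d*(z-e[2])/d[2]
def w2px(c,p,s=None):
    R,e=campose(c,s); q=R.T@(np.array(p)-e)
    return np.array([c["cx"]+c["fx"]*q[0]/-q[2], c["cy"]-c["fy"]*q[1]/-q[2]])
E
python3 - <<'E'
from h import *
print(manip.observe())
for n in ["top","scene"]:
    c=viewer.camera(n); cv2.imwrite(f"pics/{n}0.png",c["img"])
    print(n,{k:v for k,v in c.items() if k!="img"})
    for l in ["hanger_head","weight_1_c","weight_1_slot","fork_seat","small_weight","flux_bottle","solder_reel","card_rack","iron_stand"]:
        print(l,[([round(x) for x in d["bbox"]],round(d["p"],2)) for d in viewer.look_for(c,l)])
E
```

```text
pics
{'clock': 0.0, 'joint_pos': array([ 1.16769175e+00,  2.63491424e-01, -4.89412048e-02,  1.25941594e+00,
       -1.23269633e-05,  1.41549957e+00]), 'qvel': array([ 6.03782723e-04, -2.90166103e-04, -4.84420584e-04, -8.82932644e-04,
       -1.12188926e-03, -6.83922041e-05]), 'joint_efforts': array([ 1.81481781e-03, -6.37604427e+01,  3.84565902e+01,  1.34931153e-02,
        2.95979441e-05,  5.54314909e-06]), 'position': array([0.12866472, 0.50869396, 0.23083987]), 'orientation': array([-3.14055117e+00, -1.50575169e-04,  2.89378477e+00]), 'wrist_force': array([ 0.04057308,  0.02073949, -0.63087066]), 'torque': array([0.01069574, 0.00630697, 0.03712805]), 'grip_force': 0.0, 'width': 0.08588561287539774}
top {'fx': 493.28096357675196, 'fy': 493.28096357675196, 'cx': 274.7446157003423, 'cy': 212.78042618435876, 'eye': array([0.4508025 , 0.27858037, 0.91369498]), 'attitude': array([ 0.15222025, -0.02623325, -1.56460402]), 'shot': 1}
hanger_head [([257, 178, 19, 23], 0.89)]
weight_1_c [([318, 297, 32, 28], 0.86)]
weight_1_slot [([316, 295, 34, 33], 0.66), ([228, 210, 31, 27], 0.64)]
fork_s
[... 168 characters left out ...]
 31, 36], 0.84)]
card_rack []
iron_stand []
scene {'fx': 433.7986180984734, 'fy': 433.7986180984734, 'cx': 271.2006595108638, 'cy': 212.74565555544373, 'eye': array([ 0.17478536, -0.26183346,  0.58299738]), 'attitude': array([ 0.94203269, -0.0072952 , -0.6087196 ]), 'shot': 2}
hanger_head [([297, 216, 16, 32], 0.65)]
weight_1_c [([227, 312, 33, 28], 0.95), ([157, 159, 87, 25], 0.72)]
weight_1_slot [([229, 313, 32, 30], 0.68), ([255, 231, 25, 22], 0.56)]
fork_seat [([158, 160, 86, 22], 0.62)]
small_weight [([211, 238, 16, 10], 0.67)]
flux_bottle [([271, 176, 15, 39], 0.58), ([242, 267, 30, 20], 0.48)]
solder_reel [([356, 219, 30, 32], 0.83)]
card_rack []
iron_stand [([255, 233, 26, 18], 0.7)]
```

```bash
python3 - <<'E'
import cv2
a=cv2.imread("pics/top0.png"); cv2.imwrite("pics/top0z.png",cv2.resize(a[80:380,30:430],(800,600),interpolation=cv2.INTER_CUBIC))
E
```

```text
(no output)
```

View pics/top0z.png

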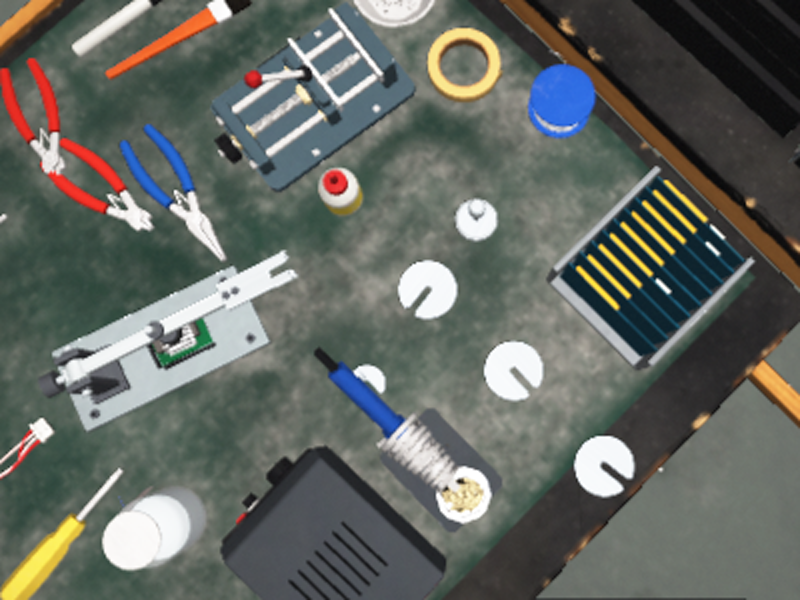

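View pics/scene0.png

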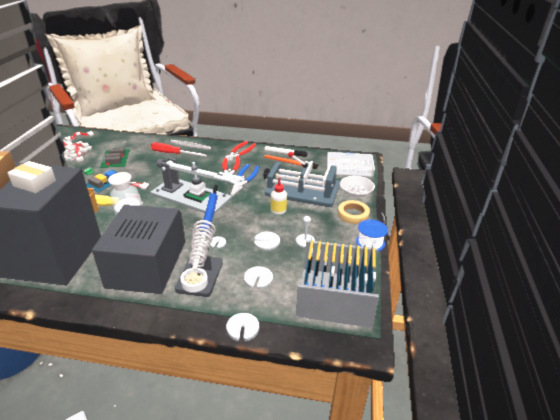

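The top view shows the three large discs at about (428,290), (514,371) and (605,466) in zoomed pixels. The hanger foot is at (477,220), and the fork tips at about (285,265) open to the upper right. The iron's handle tip is near (322,355), and the small weight sits beside the handle at (370,380). Next I'll work out positions.

```bash
cat >> h.py <<'E'
def disc(c,u,v,z,s=None,r=0.036,sc=4000,thr=170):
    """rectify patch at height z about approx pixel; return centre, slot yaw, patch"""
    p=px2w(c,u,v,z,s)[:2]; n=int(2*r*sc)
    src=[];dst=[]
    for a,b in [(-r,-r),(r,-r),(r,r),(-r,r)]:
        src.append(w2px(c,[p[0]+a,p[1]+b,z],s)); dst.append([(a+r)*sc,(b+r)*sc])
    H=cv2.getPerspectiveTransform(np.float32(src),np.float32(dst))
    im=cv2.warpPerspective(c["img"],H,(n,n),flags=cv2.INTER_CUBIC)
    m=(im.min(2)>thr).astype(np.uint8)
    k,l,st,ce=cv2.connectedComponentsWithStats(m)
    i=1+np.argmax(st[1:,4]); m=(l==i).astype(np.uint8)
    hull=cv2.convexHull(np.argwhere(m)[:,::-1].astype(np.int32))
    (x,y),rad=cv2.minEnclosingCircle(hull)
    M=cv2.moments(hull); x,y=M["m10"]/M["m00"],M["m01"]/M["m00"]
    # slot: missing pixels inside disc
    yy,xx=np.mgrid[:n,:n]; d=np.hypot(xx-x,yy-y)
    q=(d<.022*sc)&(d>.008*sc)&(m==0)
    ang=np.arctan2((yy[q]-y).mean(),(xx[q]-x).mean()) if q.any() else np.nan
    return p+np.array([x,y])/sc-r, ang, rad/sc, im
E
python3 - <<'E'
from h import *
c=viewer.camera("top")
f=lambda a,b:(a/2+30,b/2+80)
for n,a,b in [("A",428,290),("B",514,371),("C",605,466),("foot",477,221)]:
    ce,an,rad,im=disc(c,*f(a,b),.008)
    print(n,ce.round(4),np.degrees(an).round(1),rad.round(4))
for n,a,b,z in [("head",477,208,.064),("forktip1",288,254,.092),("forktip2",296,276,.092),("armstart",228,292,.1),("armfar",72,372,.1),("small",370,380,.006),("handle tip",322,355,.155),("flux",336,182,.088),("reel",561,92,.056),("coil",430,450,.1),("rack1",657,172,.06),("rack2",552,278,.06),("rack3",640,362,.06)]:
    print(n,px2w(c,*f(a,b),z).round(3))
# fork closeup
im=c["img"][195:250,130:185]; cv2.imwrite("pics/fork.png",cv2.resize(im,(550,550),interpolation=cv2.INTER_CUBIC))
E
```

```text
Traceback (most recent call last):
AttributeError: 'float' object has no attribute 'round'
```

```bash
python3 - <<'E'
from h import *
c=viewer.camera("top")
f=lambda a,b:(a/2+30,b/2+80)
for n,a,b in [("A",428,290),("B",514,371),("C",605,466),("foot",477,221)]:
    ce,an,rad,im=disc(c,*f(a,b),.008)
    print(n,ce.round(4),round(np.degrees(an),1),round(rad,4))
for n,a,b,z in [("head",477,208,.064),("forktip1",288,254,.092),("forktip2",296,276,.092),("armstart",228,292,.1),("armfar",72,372,.1),("small",370,380,.006),("handle tip",322,355,.155),("flux",336,182,.088),("reel",561,92,.056),("coil",430,450,.1),("rack1",657,172,.06),("rack2",552,278,.06),("rack3",640,362,.06)]:
    print(n,px2w(c,*f(a,b),z).round(3))
im=c["img"][195:250,130:185]; cv2.imwrite("pics/fork.png",cv2.resize(im,(550,550),interpolation=cv2.INTER_CUBIC))
E
```

```text
A [0.5679 0.3137] 144.7 0.0275
B [0.4938 0.2336] -138.1 0.0276
C [0.4087 0.1517] -127.7 0.0272
foot [0.6343 0.2692] 71.7 0.02
head [0.632 0.268 0.064]
forktip1 [0.585 0.427 0.092]
forktip2 [0.567 0.42  0.092]
armstart [0.552 0.474 0.1  ]
armfar [0.485 0.597 0.1  ]
small [0.484 0.364 0.006]
handle tip [0.497 0.387 0.155]
flux [0.649 0.389 0.088]
reel [0.742 0.193 0.056]
coil [0.424 0.305 0.1  ]
rack1 [0.668 0.108 0.06 ]
rack2 [0.571 0.202 0.06 ]
rack3 [0.499 0.126 0.06 ]
```

View pics/fork.png

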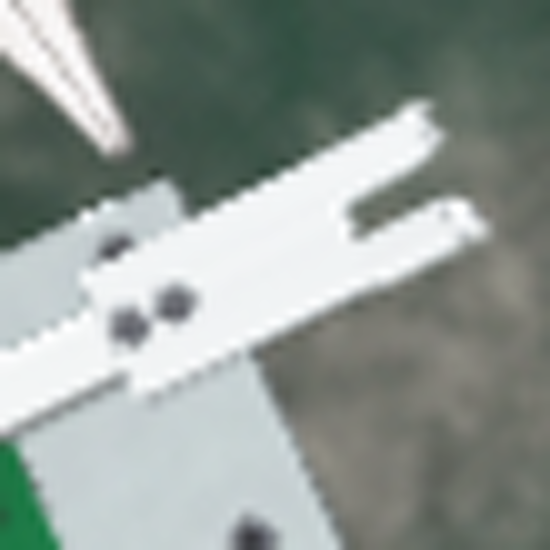

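The fork view shows the slot end at about (352,222) and the tip corners at about (435,108) and (485,232), so the fork's +x runs at roughly 118°. My plan is to stack in the order B, A, C. B and C keep their slot yaw and A is turned by -20° in the air, so neighbouring slots differ by more than 90°.

```bash
cat >> h.py <<'E'
import sys
def plan(x,y,z,yawdeg,maxl=.06,maxa=.18,n=None,frm=None):
    """rows (shift, turn about tool z) from the measured pose to a tool-down pose"""
    s=manip.observe(); p=np.array(s["position"]); R=Ro.from_euler('xyz',s["orientation"])
    if frm is not None: p=np.array(frm[:3]); R=Ro.from_euler('xyz',[np.pi,0,np.radians(frm[3])])
    T=Ro.from_euler('xyz',[np.pi,0,np.radians(yawdeg)]); t=np.array([x,y,z])
    w=(R.inv()*T).as_rotvec(); L=np.linalg.norm(t-p)
    k=n or int(max(1,np.ceil(L/maxl),np.ceil(np.linalg.norm(w)/maxa)))
    for i in range(k):
        Ri=R*Ro.from_rotvec(w*i/k); d=Ri.inv().apply((t-p)/k)
        print([d.round(4).tolist(),(w/k).round(3).tolist()])
def st():
    s=manip.observe(); print(round(s["clock"],2),s["position"].round(4),np.degrees(s["orientation"]).round(1),"F",s["wrist_force"].round(1),"w",round(s["width"],4),"g",round(s["grip_force"],1)); return s
E
python3 - <<'E'
from h import *
plan(.4938,.2336,.16,221.9)
c=viewer.camera("wrist"); print({k:v for k,v in c.items() if k!="img"})
E
```

```text
[[-0.0527, -0.0222, 0.0089], [-0.0, -0.0, -0.122]]
[[-0.0496, -0.0284, 0.0089], [-0.0, -0.0, -0.122]]
[[-0.0457, -0.0343, 0.0089], [-0.0, -0.0, -0.122]]
[[-0.0412, -0.0396, 0.0089], [-0.0, -0.0, -0.122]]
[[-0.0361, -0.0443, 0.0089], [-0.0, -0.0, -0.122]]
[[-0.0304, -0.0484, 0.0089], [-0.0, -0.0, -0.122]]
[[-0.0242, -0.0518, 0.0089], [-0.0, -0.0, -0.122]]
[[-0.0177, -0.0543, 0.0089], [-0.0, -0.0, -0.122]]
{'fx': 304.52805013983544, 'fy': 304.52805013983544, 'cx': 276.04916424992746, 'cy': 200.27855150332246, 'T_tool_cam': array([[ 7.57295189e-04,  9.65215016e-01,  2.61456306e-01,
         6.65368116e-02],
       [ 9.99999646e-01, -8.27156314e-04,  1.57153501e-04,
        -6.22681160e-04],
       [ 3.67952153e-04,  2.61456095e-01, -9.65215300e-01,
        -1.43407967e-01],
       [ 0.00000000e+00,  0.00000000e+00,  0.00000000e+00,
         1.00000000e+00]]), 'shot': 5}
```

carry_out --series '[[[-0.053,-0.022,0],[0,0,-0.122],0.085],[[-0.05,-0.028,0],[0,0,-0.122],0.085],[[-0.046,-0.034,0],[0,0,-0.122],0.085],[[-0.041,-0.04,0],[0,0,-0.122],0.085],[[-0.036,-0.044,0],[0,0,-0.122],0.085]]'

```text
clock: 1.78
position: [0.3589, 0.336, 0.2314]
orientation: [3.141, 0.0, -2.775]
wrist_force: [1.0, 0.7, -0.3]
width: 0.0847
grip_force: 0.0
```

carry_out --series '[[[-0.03,-0.048,0],[0,0,-0.122],0.085],[[-0.024,-0.052,0.01],[0,0,-0.122],0.085],[[-0.018,-0.054,0.02],[0,0,-0.122],0.085],[[0,0,0.04],[0,0,0],0.085],[[0,0,0],[0,0,0],0.085]]'

```text
clock: 2.4
position: [0.4924, 0.2333, 0.1593]
orientation: [3.14, -0.004, -2.415]
wrist_force: [-0.2, 0.6, 0.2]
width: 0.0853
grip_force: 0.0
```

```bash
python3 - <<'E'
from h import *
s=st(); c=viewer.camera("wrist"); cv2.imwrite("pics/w1.png",c["img"])
for z in (.008,):
  u,v=w2px(c,[.4938,.2336,z],s); print(u,v); ce,an,rad,im=disc(c,u,v,z,s); print("B",ce.round(4),round(np.degrees(an),1),round(rad,4))
for n,p in (("foot",[.6343,.2692,.008]),("A",[.5679,.3137,.008])):
  print(n,w2px(c,p,s))
E
```

```text
2.4 [0.4924 0.2333 0.1593] [ 179.9   -0.2 -138.3] F [-0.2  0.6  0.2] w 0.0853 g 0.0
274.99459812877126 189.56848015153665
B [0.4941 0.2337] -138.0 0.0276
foot [214.37261825 303.47898996]
A [284.77517616 287.1939312 ]
```

View pics/w1.png

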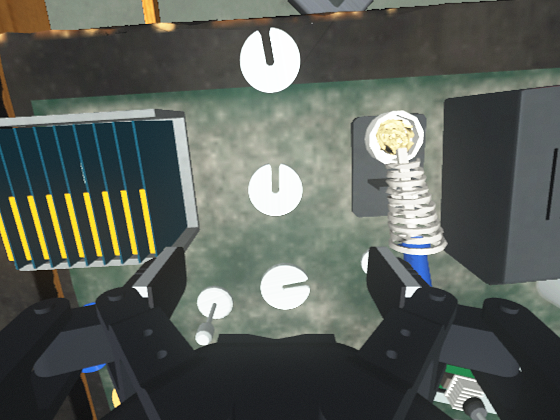

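The wrist image shows B centred at about (275,190) with its slot pointing up, rack on the left and iron on the right. It agrees with the top camera to 0.3 mm, so I'll grasp B.

carry_out --series '[[[-0.0015,-0.001,0.055],[0,0,0],0.072],[[0,0,0.055],[0,0,0],0.072],[[0,0,0.035],[0,0,0],0.072],[[0,0,0.0153],[0,0,0],0.072],[[0,0,0],[0,0,0],0.072]]' --grip_force 40

```text
clock: 3.08
position: [0.4955, 0.2351, 0.0018]
orientation: [-3.142, 0.0, -2.412]
wrist_force: [1.1, -0.2, 0.3]
width: 0.0717
grip_force: 0.0
```

carry_out --series '[[[0,0,0],[0,0,0],0.045],[[0,0,0],[0,0,0],0.045],[[0,0,0],[0,0,0],0.045],[[0,0,0],[0,0,0],0.045]]'

```text
clock: 3.58
position: [0.4963, 0.2351, 0.0031]
orientation: [-3.141, 0.003, -2.413]
wrist_force: [-3.2, 0.9, 11.4]
width: 0.0505
grip_force: 39.2
```

```bash
python3 - <<'E'
from h import *
s=st(); c=viewer.camera("wrist"); cv2.imwrite("pics/w2.png",cv2.resize(c["img"][100:400,120:430],(800,600)*1))
E
```

```text
3.58 [0.4963 0.2351 0.0031] [-180.     0.2 -138.3] F [-3.2  0.9 11.4] w 0.0505 g 39.2
```

View pics/w2.png

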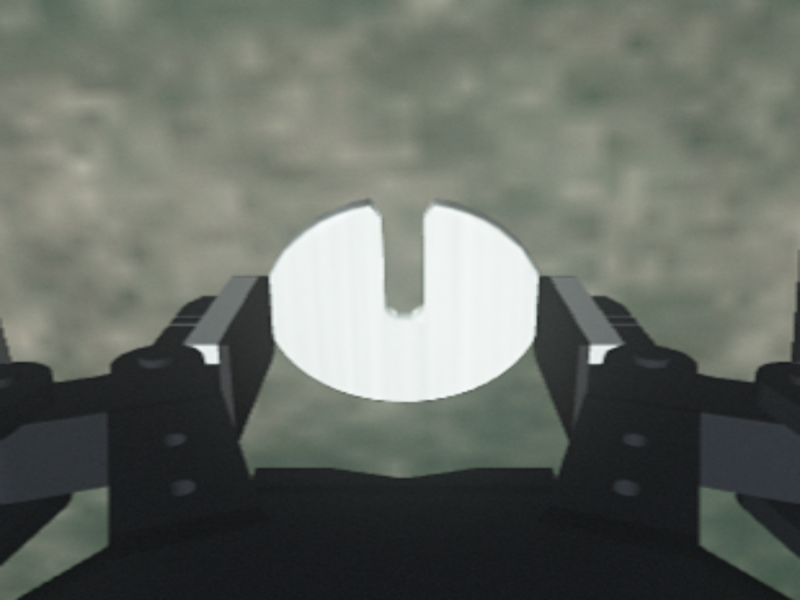

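The disc lies level between the pads, centred in y, with the slot facing forward. I'll lift it and measure it in the grip.

carry_out --series '[[[0,0,-0.02],[0,0,0],0.045],[[0,0,-0.04],[0,0,0],0.045],[[0,0,-0.04],[0,0,0],0.045],[[0,0,0],[0,0,0],0.045],[[0,0,0],[0,0,0],0.045]]'

```text
clock: 4.25
position: [0.4953, 0.2344, 0.1012]
orientation: [-3.141, 0.0, -2.413]
wrist_force: [-0.7, 0.5, -1.8]
width: 0.05
grip_force: 41.9
```

```bash
cat >> h.py <<'E'
def held(c,s,h0,show=False):
    """disc held in gripper: try top-face heights (relative to TCP z), report centre in tool frame, yaw, radius"""
    R=Ro.from_euler('xyz',s["orientation"]).as_matrix(); p=np.array(s["position"])
    for h in h0:
        g=p+R@np.array([.003,0,0]); z=p[2]+h; u,v=w2px(c,[g[0],g[1],z],s)
        ce,an,rad,im=disc(c,u,v,z,s)
        t=R.T@(np.array([*ce,z])-p); print("h",h,"tool",t.round(4),"yaw",round(np.degrees(an),1),"rad",round(rad,4))
    if show: cv2.imwrite("pics/held.png",im)
E
python3 - <<'E'
from h import *
s=st(); c=viewer.camera("wrist"); cv2.imwrite("pics/w3.png",c["img"]); held(c,s,[.001,.003,.005,.007,.009])
# table refs
t=viewer.camera("top"); ce,an,rad,im=disc(t,*w2px(t,[.6343,.2692,.008]),.008); print("foot",ce)
E
```

```text
4.25 [0.4953 0.2344 0.1012] [-180.     0.  -138.3] F [-0.7  0.5 -1.8] w 0.05 g 41.9
h 0.001 tool [-0.0053  0.0006 -0.001 ] yaw -135.7 rad 0.0378
h 0.003 tool [-0.005   0.0006 -0.003 ] yaw -134.3 rad 0.038
h 0.005 tool [-0.0046  0.0007 -0.005 ] yaw -132.6 rad 0.0381
h 0.007 tool [-0.0042  0.0008 -0.007 ] yaw -130.2 rad 0.0377
h 0.009 tool [-0.0037  0.0008 -0.009 ] yaw -127.1 rad 0.0371Traceback (most recent call last):
  File "<stdin>", line 4, in <module>
  File "h.py", line 28, in disc
    i=1+np.argmax(st[1:,4]); m=(l==i).astype(np.uint8)
        ~~~~~~~~~^^^^^^^^^^
    return _wrapfunc(a, 'argmax', axis=axis, out=out, **kwds)
    return bound(*args, **kwds)
ValueError: attempt to get argmax of an empty sequence
```

```bash
cat >> h.py <<'E'
from scipy.optimize import least_squares
def held(c,s,thr=200):
    R=Ro.from_euler('xyz',s["orientation"]).as_matrix(); p=np.array(s["position"])
    tp=lambda q:w2px(c,p+R@np.array(q),s)
    m=(c["img"].min(2)>thr).astype(np.uint8); m[:, :]=cv2.morphologyEx(m,cv2.MORPH_OPEN,np.ones((3,3)))
    k,l=cv2.connectedComponents(m); u,v=tp([-.012,0.012,-.005]).astype(int); i=l[v,u]
    pts=np.argwhere(l==i)[:,::-1]; hull=cv2.convexHull(pts.astype(np.int32))[:,0].astype(float)
    # use hull vertices, ignoring slot-mouth chord
    a=np.linspace(0,2*np.pi,180)
    def f(x):
        C=np.array([tp([x[0]+.027*np.cos(t),x[1]+.027*np.sin(t),x[2]]) for t in a])
        return np.array([cv2.pointPolygonTest(C.astype(np.float32).reshape(-1,1,2),tuple(map(float,h)),True) for h in hull])
    r=least_squares(f,[0.002,0,-.005],loss='soft_l1',f_scale=.5,diff_step=1e-2,x_scale=[.01,.01,.01])
    print("lab",i,len(pts),"centre in tool",r.x.round(4),"rms px",np.sqrt((r.fun**2).mean()).round(2))
    return r.x
E
python3 - <<'E'
from h import *
s=st(); c=viewer.camera("wrist"); held(c,s)
ho=[.6343,.2692,.030]; print("stem px",w2px(c,ho,s))
plan(.681,.312,.10,221.7)
E
```

```text
4.35 [0.4949 0.2343 0.1003] [ 1.800e+02 -1.000e-01 -1.383e+02] F [ 0.2 -0.4 -2.2] w 0.0502 g 41.9
lab 11 9177 centre in tool [ 0.0099  0.0016 -0.0402] rms px 8.77
stem px [196.78157038 356.39415552]
[[-0.0477, -0.0165, -0.0], [0.0, -0.0, 0.0]]
[[-0.0477, -0.0165, -0.0], [0.0, -0.0, 0.0]]
[[-0.0477, -0.0164, 0.0], [0.0, -0.0, 0.0]]
[[-0.0477, -0.0164, 0.0], [0.0, -0.0, 0.0]]
```

View pics/w3.png

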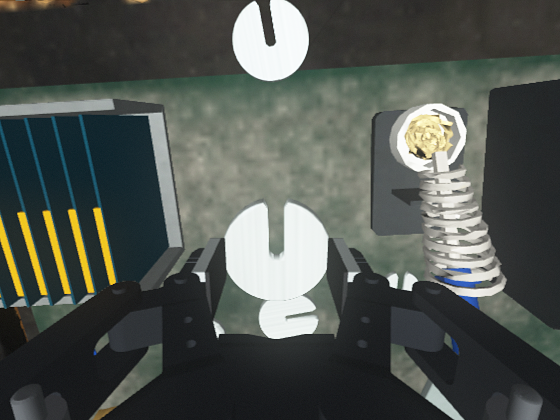

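carry_out --series '[[[-0.048,-0.0165,0],[0,0,0],0.045],[[-0.048,-0.0165,0],[0,0,0],0.045],[[-0.048,-0.0165,0],[0,0,0],0.045],[[-0.048,-0.0165,0],[0,0,0],0.045],[[0,0,0.02],[0,0,0],0.045]]'

```text
clock: 5.03
position: [0.6865, 0.3142, 0.0801]
orientation: [-3.14, 0.003, -2.413]
wrist_force: [-1.2, 0.2, -3.2]
width: 0.0503
grip_force: 41.9
```

carry_out --series '[[[0,0,0],[0,0,0],0.045],[[0,0,0],[0,0,0],0.045]]'

```text
clock: 5.28
position: [0.6821, 0.3127, 0.0812]
orientation: [3.141, -0.001, -2.413]
wrist_force: [1.0, -0.6, -1.3]
width: 0.0499
grip_force: 42.0
```

```bash
sed -i 's/,diff_step=1e-2,x_scale=\[.01,.01,.01\]/,diff_step=1e-3,x_scale=[.01,.01,.01]/' h.py; python3 - <<'E'
from h import *
s=st(); c=viewer.camera("wrist"); cv2.imwrite("pics/w4.png",c["img"]); held(c,s)
print("stem px",w2px(c,[.6343,.2692,.008],s),w2px(c,[.6343,.2692,.064],s),"tcp",w2px(c,s["position"],s))
E
```

```text
5.28 [0.6821 0.3127 0.0812] [ 180.    -0.  -138.3] F [ 1.  -0.6 -1.3] w 0.0499 g 42.0
lab 10 7356 centre in tool [ 0.0013 -0.     -0.0023] rms px 0.63
stem px [275.05967082 121.376964  ] [274.78928054 122.5290549 ] tcp [276.05780198 253.21451477]
```

View pics/w4.png

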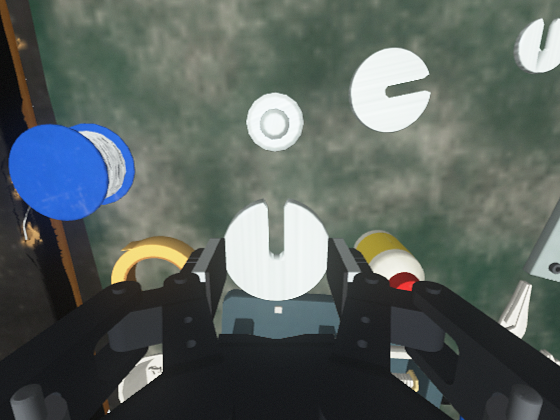

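The hanger foot and head are concentric at about (274,122), directly below the camera, and the held disc is at (276,250) with its slot facing the stem. I'll measure the lateral offset.

```bash
cat >> h.py <<'E'
def hanger(c,s,z=.008,g=(.6343,.2692)):
    m=(cv2.cvtColor(c["img"],cv2.COLOR_BGR2GRAY)).astype(np.uint8); u,v=w2px(c,[*g,z],s)
    ce,an,rad,im=disc(c,u,v,z,s,r=.026,thr=140)
    R=Ro.from_euler('xyz',s["orientation"]).as_matrix(); t=R.T@(np.array([*ce,z])-s["position"])
    print("hanger world",ce.round(4),"tool",t.round(4),"rad",round(rad,4)); return ce
E
python3 - <<'E'
from h import *
s=st(); c=viewer.camera("wrist"); h=hanger(c,s)
# slot direction/centreline of held disc
x=held(c,s); p=np.array(s["position"]); R=Ro.from_euler('xyz',s["orientation"]).as_matrix()
for dx in (.006,.012,.018):
    row=[]; 
    for y in np.arange(-.008,.0081,.0005):
        u,v=w2px(c,p+R@np.array([x[0]+dx,x[1]+y,x[2]]),s); row.append(cv2.getRectSubPix(c["img"],(1,1),(u,v)).min())
    row=np.array(row,float); k=np.arange(-.008,.0081,.0005)[row<150]; print(dx,k.min(),k.max(),"mid tool y",x[1]+(k.min()+k.max())/2)
E
```

```text
5.33 [0.6823 0.3128 0.0816] [-180.     0.  -138.3] F [ 0.8 -0.4 -0.5] w 0.0498 g 42.0
hanger world [0.635  0.2692] tool [ 0.0642 -0.001   0.0736] rad 0.0199
lab 8 7355 centre in tool [ 0.0013  0.     -0.0022] rms px 0.59
0.006 -0.003499999999999996 0.00350000000000001 mid tool y 2.6430731701328324e-05
0.012 -0.003499999999999996 0.0030000000000000096 mid tool y -0.0002235692682986719
0.018 -0.003499999999999996 0.0030000000000000096 mid tool y -0.0002235692682986719
```

carry_out --series '[[[0,-0.001,0.04],[0,0,0],0.045],[[0,0,0.0245],[0,0,0],0.045],[[0,0,0],[0,0,0],0.045],[[0.015,0,0],[0,0,0],0.045],[[0.01,0,0],[0,0,0],0.045]]'

```text
clock: 6.0
position: [0.6649, 0.2954, 0.0183]
orientation: [-3.141, 0.002, -2.413]
wrist_force: [0.2, -0.1, -1.3]
width: 0.0503
grip_force: 42.1
```

carry_out --series '[[[0.009,0,0],[0,0,0],0.045],[[0.009,0,0],[0,0,0],0.045],[[0.009,0,0],[0,0,0],0.045],[[0.009,0,0],[0,0,0],0.045],[[0,0,0],[0,0,0],0.045]]'

```text
clock: 6.62
position: [0.6374, 0.2712, 0.0166]
orientation: [3.141, -0.0, -2.414]
wrist_force: [-0.5, 0.4, -1.5]
width: 0.0502
grip_force: 42.1
```

```bash
python3 - <<'E'
from h import *
s=st(); c=viewer.camera("wrist"); cv2.imwrite("pics/w5.png",cv2.resize(c["img"][100:400,120:430],(800,600)))
E
```

```text
6.62 [0.6374 0.2712 0.0166] [ 180.    -0.  -138.3] F [-0.5  0.4 -1.5] w 0.0502 g 42.1
```

View pics/w5.png

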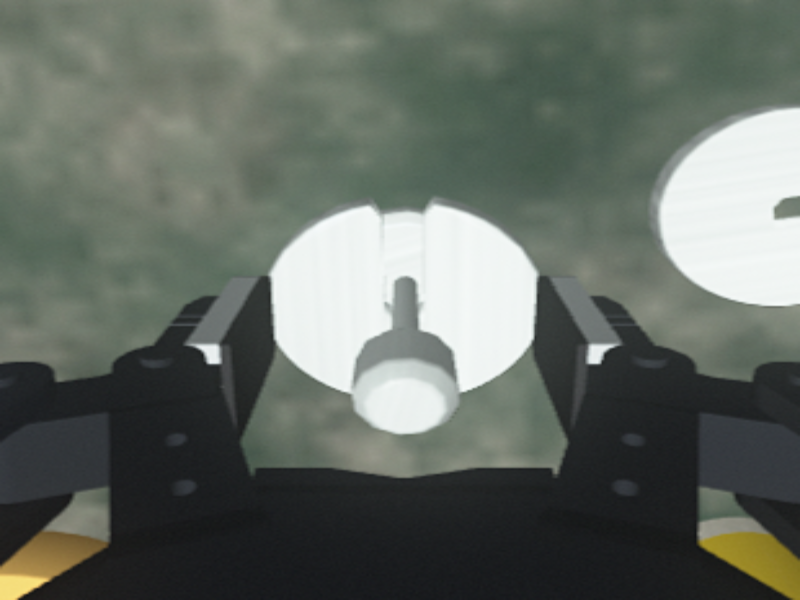

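The stem is in the slot, with the head at about (405,395) and the disc central. I'll push it in 1.5 mm further, then lower until contact.

carry_out --series '[[[0.0015,0,0.002],[0,0,0],0.045],[[0,0,0.0015],[0,0,0],0.045],[[0,0,0],[0,0,0],0.045]]'

```text
clock: 7.05
position: [0.6367, 0.2706, 0.0127]
orientation: [3.141, -0.0, -2.413]
wrist_force: [0.0, -0.4, -0.9]
width: 0.0501
grip_force: 42.1
```

carry_out --series '[[[0,0,0.0015],[0,0,0],0.045],[[0,0,0],[0,0,0],0.045]]'

```text
clock: 7.3
position: [0.6368, 0.2706, 0.0115]
orientation: [-3.142, 0.0, -2.413]
wrist_force: [-0.1, 0.0, -1.3]
width: 0.0505
grip_force: 42.2
```

carry_out --series '[[[0,0,0.001],[0,0,0],0.045],[[0,0,0.0005],[0,0,0],0.045],[[0,0,0],[0,0,0],0.045]]'

```text
clock: 7.68
position: [0.6369, 0.2706, 0.0112]
orientation: [-3.141, 0.001, -2.413]
wrist_force: [-4.9, -1.3, 13.5]
width: 0.0498
grip_force: 45.5
```

carry_out --series '[[[0,0,-0.0005],[0,0,0],0.075],[[0,0,0],[0,0,0],0.075],[[0,0,0],[0,0,0],0.075],[[0,0,-0.03],[0,0,0],0.075],[[0,0,-0.06],[0,0,0],0.075]]'

```text
clock: 8.3
position: [0.6353, 0.2701, 0.0993]
orientation: [3.14, -0.004, -2.413]
wrist_force: [1.0, -0.1, 0.1]
width: 0.0752
grip_force: 0.0
```

```bash
python3 - <<'E'
from h import *
s=st(); plan(.5679,.3137,.12,144.7)
c=viewer.camera("wrist"); cv2.imwrite("pics/w6.png",c["img"])
E
```

```text
8.3 [0.6353 0.2701 0.0993] [ 179.9   -0.2 -138.3] F [ 1.  -0.1  0.1] w 0.0752 g 0.0
[[0.0027, 0.0097, -0.0026], [-0.0, -0.001, 0.168]]
[[0.0043, 0.0091, -0.0026], [-0.0, -0.001, 0.168]]
[[0.0057, 0.0083, -0.0026], [-0.0, -0.001, 0.168]]
[[0.007, 0.0072, -0.0026], [-0.0, -0.001, 0.168]]
[[0.0081, 0.0059, -0.0026], [-0.0, -0.001, 0.168]]
[[0.009, 0.0045, -0.0026], [-0.0, -0.001, 0.168]]
[[0.0096, 0.0029, -0.0026], [-0.0, -0.001, 0.168]]
[[0.01, 0.0013, -0.0026], [-0.0, -0.001, 0.168]]
```

carry_out --series '[[[0.003,0.01,-0.01],[0,0,0.168],0.072],[[0.004,0.009,-0.01],[0,0,0.168],0.072],[[0.006,0.008,0],[0,0,0.168],0.072],[[0.007,0.007,0],[0,0,0.168],0.072],[[0.008,0.006,0],[0,0,0.168],0.072]]'

```text
clock: 8.98
position: [0.5941, 0.2976, 0.1203]
orientation: [3.142, 0.0, 3.024]
wrist_force: [0.1, -0.3, 0.0]
width: 0.0717
grip_force: 0.0
```

carry_out --series '[[[0.009,0.0045,0],[0,0,0.168],0.072],[[0.0095,0.003,0],[0,0,0.168],0.072],[[0.01,0.0015,0],[0,0,0.168],0.072],[[0,0,0],[0,0,0],0.072],[[0,0,0],[0,0,0],0.072]]'

```text
clock: 9.6
position: [0.5695, 0.3139, 0.1204]
orientation: [3.142, 0.0, 2.53]
wrist_force: [-0.4, 0.4, 0.0]
width: 0.0716
grip_force: 0.0
```

```bash
python3 - <<'E'
from h import *
s=st(); c=viewer.camera("wrist"); cv2.imwrite("pics/w7.png",c["img"])
u,v=w2px(c,[.5679,.3137,.008],s); ce,an,rad,im=disc(c,u,v,.008,s); print("A",ce.round(4),round(np.degrees(an),1),round(rad,4))
plan(ce[0],ce[1],.001,np.degrees(an)); 
E
```

```text
9.6 [0.5695 0.3139 0.1204] [180.    0.  144.9] F [-0.4  0.4  0. ] w 0.0716 g 0.0
A [0.5683 0.3137] 143.3 0.027
[[0.0005, -0.0005, 0.0597], [0.0, 0.0, 0.014]]
[[0.0005, -0.0005, 0.0597], [0.0, 0.0, 0.014]]
```

carry_out --series '[[[0.001,-0.001,0.05],[0,0,0.02],0.072],[[0,0,0.045],[0,0,0],0.072],[[0,0,0.0215],[0,0,0],0.072],[[0,0,0],[0,0,0],0.072],[[0,0,0],[0,0,0],0.045]]'

```text
clock: 10.28
position: [0.5686, 0.314, 0.0051]
orientation: [3.14, 0.001, 2.506]
wrist_force: [0.1, -0.1, -0.3]
width: 0.0554
grip_force: 0.0
```

carry_out --series '[[[0,0,0],[0,0,0],0.045],[[0,0,0],[0,0,0],0.045],[[0,0,0],[0,0,0],0.045]]'

```text
clock: 10.65
position: [0.5689, 0.3141, 0.0058]
orientation: [3.139, 0.002, 2.506]
wrist_force: [-0.3, -1.0, 5.7]
width: 0.0449
grip_force: 2.8
```

carry_out --series '[[[0,0,-0.02],[0,0,0],0.045],[[0,0,-0.045],[0,0,0],0.045],[[0,0,-0.055],[0,0,0],0.045],[[0,0,0],[0,0,0],0.045]]'

```text
clock: 11.15
position: [0.5701, 0.3148, 0.1295]
orientation: [3.134, 0.005, 2.506]
wrist_force: [-0.3, -0.4, -0.4]
width: 0.0452
grip_force: 0.0
```

```bash
python3 - <<'E'
from h import *
s=st(); R=Ro.from_euler('xyz',s["orientation"]).as_matrix()
d=np.radians(124.7); H=np.array([.635,.2692]); t=H-.063*np.array([np.cos(d),np.sin(d)]); print(t); plan(t[0],t[1],.12,124.7)
E
```

```text
11.15 [0.5701 0.3148 0.1295] [179.6   0.3 143.6] F [-0.3 -0.4 -0.4] w 0.0452 g 0.0
[0.67086461 0.21740493]
[[-0.0463, -0.0062, 0.0033], [0.003, 0.001, 0.11]]
[[-0.0467, -0.0011, 0.0033], [0.003, 0.001, 0.11]]
[[-0.0465, 0.004, 0.0032], [0.003, 0.001, 0.11]]
```

The grip slipped over the disc because the TCP stayed at 5 mm. I'll reopen, re-measure and go lower.

carry_out --series '[[[0,0,0],[0,0,0],0.072],[[0,0,0],[0,0,0],0.072],[[0,0,0],[0,0,0],0.072]]'

```text
clock: 11.52
position: [0.5674, 0.3137, 0.1232]
orientation: [-3.14, -0.001, 2.506]
wrist_force: [-0.1, -0.3, 0.2]
width: 0.072
grip_force: 0.0
```

```bash
python3 - <<'E'
from h import *
s=st(); c=viewer.camera("wrist")
u,v=w2px(c,[.5679,.3137,.008],s); ce,an,rad,im=disc(c,u,v,.008,s); print("A",ce.round(4),round(np.degrees(an),1),round(rad,4))
plan(ce[0],ce[1],0,np.degrees(an)); 
E
```

```text
11.53 [0.5674 0.3137 0.1232] [-179.9   -0.   143.6] F [-0.1 -0.3  0.2] w 0.072 g 0.0
A [0.5683 0.3136] 143.8 0.0271
[[-0.0003, 0.0002, 0.0411], [-0.0, -0.0, -0.001]]
[[-0.0002, 0.0002, 0.0411], [-0.0, -0.0, -0.001]]
[[-0.0002, 0.0001, 0.0411], [-0.0, -0.0, -0.001]]
```

carry_out --series '[[[-0.001,0.0005,0.055],[0,0,0],0.072],[[0,0,0.045],[0,0,0],0.072],[[0,0,0.02],[0,0,0],0.072],[[0,0,0.0037],[0,0,0],0.072],[[0,0,0],[0,0,0],0.072]]'

```text
clock: 12.2
position: [0.5692, 0.3138, 0.0008]
orientation: [3.141, 0.0, 2.506]
wrist_force: [-0.2, 1.0, 0.9]
width: 0.0722
grip_force: 0.0
```

carry_out --series '[[[0,0,0],[0,0,0],0.045],[[0,0,0],[0,0,0],0.045],[[0,0,0],[0,0,0],0.045],[[0,0,0],[0,0,0],0.045]]'

```text
clock: 12.7
position: [0.5695, 0.3139, 0.0019]
orientation: [3.14, 0.001, 2.506]
wrist_force: [-1.8, -1.2, 10.0]
width: 0.0511
grip_force: 39.9
```

carry_out --series '[[[0,0,-0.02],[0,0,0],0.045],[[0,0,-0.045],[0,0,0],0.045],[[0,0,-0.05],[0,0,0],0.045],[[0,0,0],[0,0,0],0.045]]'

```text
clock: 13.2
position: [0.5708, 0.3145, 0.1198]
orientation: [3.135, 0.004, 2.506]
wrist_force: [0.8, 0.9, -2.6]
width: 0.0508
grip_force: 42.2
```

```bash
python3 - <<'E'
from h import *
s=st(); plan(.671,.2175,.12,124.7)
E
```

```text
13.2 [0.5708 0.3145 0.1198] [179.6   0.2 143.6] F [ 0.8  0.9 -2.6] w 0.0508 g 42.2
[[-0.0461, -0.0062, 0.0001], [0.002, 0.001, 0.11]]
[[-0.0465, -0.0011, 0.0], [0.002, 0.001, 0.11]]
[[-0.0463, 0.004, -0.0], [0.002, 0.001, 0.11]]
```

carry_out --series '[[[-0.046,-0.006,0],[0,0,0.11],0.045],[[-0.0465,-0.001,0],[0,0,0.11],0.045],[[-0.0465,0.004,0],[0,0,0.11],0.045],[[0,0,0.03],[0,0,0],0.045],[[0,0,0],[0,0,0],0.045]]'

```text
clock: 13.82
position: [0.6678, 0.216, 0.0826]
orientation: [-3.137, -0.002, 2.175]
wrist_force: [0.2, -0.7, -0.6]
width: 0.0507
grip_force: 42.4
```

carry_out --series '[[[0,0,0],[0,0,0],0.045],[[0,0,0],[0,0,0],0.045]]'

```text
clock: 14.08
position: [0.6695, 0.2173, 0.0865]
orientation: [3.14, 0.001, 2.177]
wrist_force: [1.0, -0.2, -1.1]
width: 0.0508
grip_force: 42.4
```

```bash
cat >> h.py <<'E'
def circ(c,s,z,r,g,lo=140):
    """fit projected circle of radius r at height z (world) to hull of bright blob near g"""
    u,v=w2px(c,[*g,z],s); ce,an,rad,im=disc(c,u,v,z,s,r=r*1.3,thr=lo)
    R=Ro.from_euler('xyz',s["orientation"]).as_matrix(); t=R.T@(np.array([*ce,z])-s["position"])
    print("circ z",z,"world",ce.round(4),"tool",t.round(4),"yaw",round(np.degrees(an),1),"rad",round(rad,4)); return ce
E
python3 - <<'E'
from h import *
s=st(); c=viewer.camera("wrist"); cv2.imwrite("pics/w8.png",c["img"]); held(c,s); circ(c,s,.016,.027,(.635,.2692))
im=c["img"]; u,v=w2px(c,[.635,.2692,.064],s); print(u,v)
t=im[int(v)-60:int(v)+60,int(u)-60:int(u)+60]; cv2.imwrite("pics/w8c.png",np.hstack([cv2.resize(t,(380,380),interpolation=cv2.INTER_CUBIC),cv2.resize(im,(507,380))[:,:420]]))
E
```

```text
14.07 [0.6695 0.2173 0.0865] [179.9   0.  124.7] F [ 1.  -0.2 -1.1] w 0.0508 g 42.4
lab 6 7418 centre in tool [-0.0009 -0.0007 -0.0031] rms px 0.37
circ z 0.016 world [0.635  0.2689] tool [0.062  0.0009 0.0704] yaw -138.0 rad 0.027
279.7071369897968 125.06810576059033
```

View pics/w8c.png

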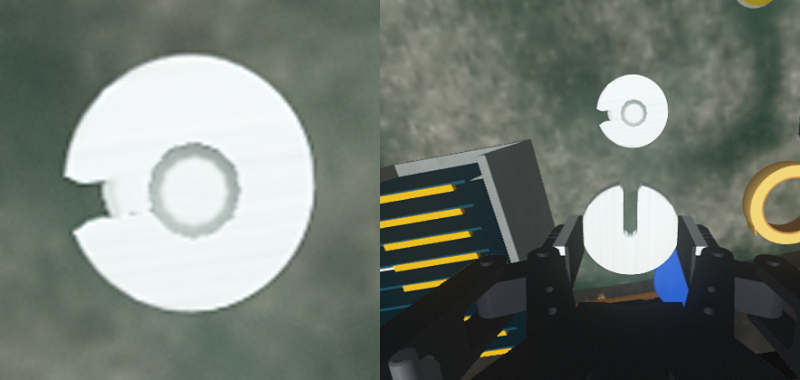

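Disc B lies flat on the foot with the stem in its slot and the head concentric with the disc. Disc A is ready to slide in.

carry_out --series '[[[0,0.0016,0.04],[0,0,0],0.045],[[0,0,0.022],[0,0,0],0.045],[[0,0,0],[0,0,0],0.045],[[0.013,0,0],[0,0,0],0.045],[[0.01,0,0],[0,0,0],0.045]]'

```text
clock: 14.75
position: [0.6576, 0.2377, 0.0247]
orientation: [3.14, 0.001, 2.176]
wrist_force: [-0.7, 0.4, -0.8]
width: 0.051
grip_force: 42.4
```

```bash
python3 - <<'E'
from h import *
s=st(); R=Ro.from_euler('xyz',s["orientation"]).as_matrix(); print("stem tool",R.T@(np.array([.635,.269,.024])-s["position"]))
E
```

```text
14.75 [0.6576 0.2377 0.0247] [179.9   0.  124.7] F [-0.7  0.4 -0.8] w 0.051 g 42.4
stem tool [ 0.03856267 -0.00077294  0.00069372]
```

carry_out --series '[[[0.01,0,0],[0,0,0],0.045],[[0.01,0,0],[0,0,0],0.045],[[0.01,0,0],[0,0,0],0.045],[[0.009,0,0],[0,0,0],0.045],[[0,0,0.002],[0,0,0],0.045]]'

```text
clock: 15.38
position: [0.6352, 0.2693, 0.0214]
orientation: [3.141, 0.0, 2.177]
wrist_force: [0.7, 1.0, -1.3]
width: 0.0508
grip_force: 42.4
```

carry_out --series '[[[0,0,0.0015],[0,0,0],0.045],[[0,0,0],[0,0,0],0.045]]'

```text
clock: 15.62
position: [0.6355, 0.2683, 0.0195]
orientation: [-3.141, -0.0, 2.175]
wrist_force: [0.9, -0.2, -2.0]
width: 0.0508
grip_force: 42.4
```

carry_out --series '[[[0,0,0.0015],[0,0,0],0.045],[[0,0,0],[0,0,0],0.045]]'

```text
clock: 15.88
position: [0.6354, 0.2684, 0.0181]
orientation: [-3.141, -0.0, 2.176]
wrist_force: [-0.7, 0.1, -2.3]
width: 0.0506
grip_force: 42.4
```

carry_out --series '[[[0,0,0.001],[0,0,0],0.045],[[0,0,0],[0,0,0],0.045]]'

```text
clock: 16.12
position: [0.6355, 0.2686, 0.0179]
orientation: [3.141, 0.0, 2.176]
wrist_force: [-2.3, -1.4, 5.9]
width: 0.051
grip_force: 43.4
```

carry_out --series '[[[0,0,-0.0005],[0,0,0],0.075],[[0,0,0],[0,0,0],0.075],[[0,0,0],[0,0,0],0.075],[[0,0,-0.03],[0,0,0],0.075],[[0,0,-0.06],[0,0,0],0.075]]'

```text
clock: 16.75
position: [0.6341, 0.2682, 0.1067]
orientation: [-3.137, -0.001, 2.176]
wrist_force: [0.4, -0.3, 0.1]
width: 0.0747
grip_force: 0.0
```

carry_out --series '[[[0,0,-0.05],[0,0,0],0.075],[[0,0,0],[0,0,0],0.072]]'

```text
clock: 17.0
position: [0.6371, 0.2692, 0.1619]
orientation: [3.135, 0.002, 2.176]
wrist_force: [1.2, 0.1, -1.2]
width: 0.0721
grip_force: 0.0
```

```bash
python3 - <<'E'
from h import *
s=st(); plan(.4087,.1517,.15,232.3)
c=viewer.camera("wrist"); cv2.imwrite("pics/w9.png",c["img"]); circ(c,s,.024,.027,(.635,.269))
E
```

```text
17.0 [0.6371 0.2692 0.1619] [1.796e+02 1.000e-01 1.247e+02] F [ 1.2  0.1 -1.2] w 0.0721 g 0.0
[[0.003, -0.0232, 0.0009], [0.0, 0.001, -0.171]]
[[0.0069, -0.0223, 0.0009], [0.0, 0.001, -0.171]]
[[0.0106, -0.0208, 0.0009], [0.0, 0.001, -0.171]]
[[0.014, -0.0187, 0.001], [0.0, 0.001, -0.171]]
[[0.017, -0.0161, 0.001], [0.0, 0.001, -0.171]]
[[0.0194, -0.0129, 0.001], [0.0, 0.001, -0.171]]
[[0.0214, -0.0094, 0.001], [0.0, 0.001, -0.171]]
[[0.0227, -0.0057, 0.001], [0.0, 0.001, -0.171]]
[[0.0233, -0.0017, 0.001], [0.0, 0.001, -0.171]]
[[0.0232, 0.0022, 0.0011], [0.0, 0.001, -0.171]]
[[0.0225, 0.0062, 0.0011], [0.0, 0.001, -0.171]]
circ z 0.024 world [0.6348 0.2692] tool [ 0.0016 -0.0027  0.1379] yaw 3.7 rad 0.0296
```

carry_out --series '[[[0.003,-0.023,0],[0,0,-0.171],0.072],[[0.007,-0.022,0],[0,0,-0.171],0.072],[[0.0105,-0.021,0],[0,0,-0.171],0.072],[[0.014,-0.0185,0],[0,0,-0.171],0.072],[[0.017,-0.016,0],[0,0,-0.171],0.072]]'

```text
clock: 17.68
position: [0.5305, 0.215, 0.1562]
orientation: [-3.141, -0.002, 3.036]
wrist_force: [-0.1, -0.5, 0.2]
width: 0.0721
grip_force: 0.0
```

carry_out --series '[[[0.0195,-0.013,0],[0,0,-0.171],0.072],[[0.0215,-0.0095,0],[0,0,-0.171],0.072],[[0.0225,-0.0055,0],[0,0,-0.171],0.072],[[0.0235,-0.0015,0],[0,0,-0.171],0.072],[[0.023,0.002,0],[0,0,-0.171],0.072]]'

```text
clock: 18.3
position: [0.4266, 0.1617, 0.1564]
orientation: [3.14, -0.002, -2.392]
wrist_force: [0.5, -0.2, 0.0]
width: 0.072
grip_force: 0.0
```

carry_out --series '[[[0.0225,0.006,0],[0,0,-0.171],0.072],[[0,0,0.03],[0,0,0],0.072],[[0,0,0],[0,0,0],0.072],[[0,0,0],[0,0,0],0.072]]'

```text
clock: 18.8
position: [0.4075, 0.1513, 0.1279]
orientation: [3.141, -0.001, -2.227]
wrist_force: [0.7, -0.4, -0.2]
width: 0.0722
grip_force: 0.0
```

```bash
python3 - <<'E'
from h import *
s=st(); c=viewer.camera("wrist"); cv2.imwrite("pics/w10.png",c["img"])
u,v=w2px(c,[.4087,.1517,.008],s); ce,an,rad,im=disc(c,u,v,.008,s); print("C",ce.round(4),round(np.degrees(an),1),round(rad,4))
plan(ce[0],ce[1],-.001,np.degrees(an)); 
E
```

```text
18.8 [0.4075 0.1513 0.1279] [ 180.    -0.  -127.6] F [ 0.7 -0.4 -0.2] w 0.0722 g 0.0
C [0.4087 0.1516] -127.0 0.0275
[[-0.0002, -0.0002, 0.043], [-0.0, 0.0, -0.003]]
[[-0.0002, -0.0002, 0.043], [-0.0, 0.0, -0.003]]
[[-0.0002, -0.0002, 0.043], [-0.0, 0.0, -0.003]]
```

carry_out --series '[[[-0.0007,-0.0007,0.055],[0,0,-0.01],0.072],[[0,0,0.045],[0,0,0],0.072],[[0,0,0.024],[0,0,0],0.072],[[0,0,0.0045],[0,0,0],0.072],[[0,0,0],[0,0,0],0.072]]'

```text
clock: 19.48
position: [0.4091, 0.1516, 0.0]
orientation: [-3.141, 0.001, -2.216]
wrist_force: [-0.2, 0.5, 0.4]
width: 0.072
grip_force: 0.0
```

carry_out --series '[[[0,0,0],[0,0,0],0.045],[[0,0,0],[0,0,0],0.045],[[0,0,0],[0,0,0],0.045],[[0,0,0],[0,0,0],0.045]]'

```text
clock: 19.98
position: [0.4093, 0.1517, 0.0006]
orientation: [-3.14, 0.002, -2.216]
wrist_force: [-3.3, 0.0, 14.6]
width: 0.0511
grip_force: 38.9
```

carry_out --series '[[[0,0,-0.02],[0,0,0],0.045],[[0,0,-0.05],[0,0,0],0.045],[[0,0,-0.06],[0,0,0],0.045],[[0,0,0],[0,0,0],0.045]]'

```text
clock: 20.48
position: [0.4107, 0.1518, 0.1336]
orientation: [-3.136, 0.006, -2.216]
wrist_force: [-0.7, 0.1, -2.7]
width: 0.0512
grip_force: 42.5
```

```bash
python3 - <<'E'
from h import *
s=st(); plan(.673,.319,.13,233)
E
```

```text
20.48 [0.4107 0.1518 0.1336] [-179.7    0.3 -127. ] F [-0.7  0.1 -2.7] w 0.0512 g 42.5
[[-0.0486, -0.0182, 0.001], [-0.001, 0.001, 0.0]]
[[-0.0486, -0.0182, 0.0009], [-0.001, 0.001, 0.0]]
[[-0.0486, -0.0182, 0.0008], [-0.001, 0.001, 0.0]]
[[-0.0486, -0.0182, 0.0008], [-0.001, 0.001, 0.0]]
[[-0.0486, -0.0182, 0.0007], [-0.001, 0.001, 0.0]]
[[-0.0486, -0.0182, 0.0007], [-0.001, 0.001, 0.0]]
```

carry_out --series '[[[-0.0485,-0.018,0],[0,0,0],0.045],[[-0.0485,-0.018,0],[0,0,0],0.045],[[-0.0485,-0.018,0],[0,0,0],0.045],[[-0.0485,-0.018,0],[0,0,0],0.045],[[-0.0485,-0.018,0],[0,0,0],0.045]]'

```text
clock: 21.1
position: [0.6273, 0.2919, 0.1288]
orientation: [3.141, -0.0, -2.216]
wrist_force: [0.5, 0.0, -1.3]
width: 0.051
grip_force: 42.5
```

carry_out --series '[[[-0.0485,-0.018,0],[0,0,0],0.045],[[0,0,0.03],[0,0,0],0.045],[[0,0,0],[0,0,0],0.045],[[0,0,0],[0,0,0],0.045]]'

```text
clock: 21.6
position: [0.6693, 0.3186, 0.1]
orientation: [3.141, -0.0, -2.217]
wrist_force: [0.3, -0.8, -1.4]
width: 0.051
grip_force: 42.5
```

```bash
python3 - <<'E'
from h import *
s=st(); c=viewer.camera("wrist"); cv2.imwrite("pics/w11.png",c["img"]); held(c,s); circ(c,s,.024,.027,(.635,.2692))
E
```

```text
21.6 [0.6693 0.3186 0.1   ] [ 180.   -0. -127.] F [ 0.3 -0.8 -1.4] w 0.051 g 42.5
lab 6 7561 centre in tool [-0.001   0.0001 -0.0048] rms px 0.71
circ z 0.024 world [0.6344 0.2687] tool [ 0.0608 -0.0022  0.076 ] yaw nan rad 0.0271
```

```bash
cat >> h.py <<'E'
def head(c,s,g,z=.064,sc=6000,r=.016):
    src=[w2px(c,[g[0]+a,g[1]+b,z],s) for a,b in [(-r,-r),(r,-r),(r,r),(-r,r)]]; n=int(2*r*sc)
    H=cv2.getPerspectiveTransform(np.float32(src),np.float32([[0,0],[n,0],[n,n],[0,n]]))
    im=cv2.cvtColor(cv2.warpPerspective(c["img"],H,(n,n),flags=cv2.INTER_CUBIC),cv2.COLOR_BGR2GRAY)
    m=(im<215).astype(np.uint8); k,l,st_,ce=cv2.connectedComponentsWithStats(m)
    i=1+np.argmax(st_[1:,4]); hull=cv2.convexHull(np.argwhere(l==i)[:,::-1].astype(np.int32)); (x,y),rad=cv2.minEnclosingCircle(hull)
    w=np.array(g)+np.array([x,y])/sc-r; R=Ro.from_euler('xyz',s["orientation"]).as_matrix()
    print("head world",w.round(4),"tool",(R.T@(np.array([*w,z])-s["position"])).round(4),"rad",round(rad/sc,4)); cv2.imwrite("pics/head.png",im); return w
E
python3 - <<'E'
from h import *
s=st(); c=viewer.camera("wrist"); head(c,s,(.635,.269))
E
```

```text
21.65 [0.6696 0.3186 0.1005] [-180.    0. -127.] F [-0.8  0.  -1. ] w 0.0511 g 42.5
head world [0.6349 0.2694] tool [ 0.0602 -0.0019  0.0365] rad 0.0078
```

carry_out --series '[[[0,-0.002,0.045],[0,0,0],0.045],[[0,0,0.0245],[0,0,0],0.045],[[0,0,0],[0,0,0],0.045],[[0.012,0,0],[0,0,0],0.045],[[0.009,0,0],[0,0,0],0.045]]'

```text
clock: 22.32
position: [0.6593, 0.3008, 0.0318]
orientation: [-3.14, 0.002, -2.216]
wrist_force: [-0.9, 0.7, -1.6]
width: 0.0512
grip_force: 42.5
```

```bash
python3 - <<'E'
from h import *
s=st(); R=Ro.from_euler('xyz',s["orientation"]).as_matrix(); print("stem tool",R.T@(np.array([.635,.2692,.024])-s["position"]))
E
```

```text
22.32 [0.6593 0.3008 0.0318] [-1.799e+02  1.000e-01 -1.270e+02] F [-0.9  0.7 -1.6] w 0.0512 g 42.5
stem tool [0.03987214 0.00039156 0.00776831]
```

carry_out --series '[[[0.01,0,0],[0,0,0],0.045],[[0.01,0,0],[0,0,0],0.045],[[0.01,0,0],[0,0,0],0.045],[[0.0095,0,0],[0,0,0],0.045],[[0,0,0.002],[0,0,0],0.045]]'

```text
clock: 22.95
position: [0.6349, 0.2689, 0.028]
orientation: [-3.141, 0.0, -2.217]
wrist_force: [0.2, -0.6, -1.2]
width: 0.0511
grip_force: 42.5
```

carry_out --series '[[[0,0,0.002],[0,0,0],0.045],[[0,0,0],[0,0,0],0.045]]'

```text
clock: 23.2
position: [0.635, 0.2695, 0.0254]
orientation: [3.141, -0.0, -2.216]
wrist_force: [-0.5, 1.2, -1.0]
width: 0.051
grip_force: 42.5
```

carry_out --series '[[[0,0,0.0015],[0,0,0],0.045],[[0,0,0],[0,0,0],0.045]]'

```text
clock: 23.45
position: [0.6352, 0.2696, 0.0248]
orientation: [-3.141, 0.001, -2.216]
wrist_force: [-2.0, 0.0, 5.8]
width: 0.051
grip_force: 43.3
```

carry_out --series '[[[0,0,-0.0005],[0,0,0],0.075],[[0,0,0],[0,0,0],0.075],[[0,0,0],[0,0,0],0.075],[[0,0,-0.03],[0,0,0],0.075],[[0,0,-0.06],[0,0,0],0.075]]'

```text
clock: 24.08
position: [0.6337, 0.2689, 0.1137]
orientation: [3.139, -0.004, -2.216]
wrist_force: [1.0, 0.3, 0.2]
width: 0.0748
grip_force: 0.0
```

carry_out --series '[[[0,0,0],[0,0,0.183],0.05],[[0,0,0],[0,0,0.183],0.05],[[0,0,0],[0,0,0.183],0.05],[[0,0,0],[0,0,0.183],0.05],[[0,0,0],[0,0,0.183],0.05]]'

```text
clock: 24.7
position: [0.635, 0.2694, 0.1147]
orientation: [-3.142, -0.0, -3.137]
wrist_force: [0.5, 0.7, -0.7]
width: 0.05
grip_force: 0.0
```

carry_out --series '[[[0,0,0],[0,0,0.183],0.05],[[0,0,0],[0,0,0.183],0.05],[[0,0,0],[0,0,0.183],0.05],[[0,0,0],[0,0,0.183],0.05],[[0,0,0],[0,0,0.183],0.05]]'

```text
clock: 25.32
position: [0.635, 0.2694, 0.1147]
orientation: [-3.142, -0.0, 2.231]
wrist_force: [0.8, 0.1, 0.6]
width: 0.0494
grip_force: 0.0
```

carry_out --series '[[[0,0,0],[0,0,0.183],0.05],[[0,0,0],[0,0,0],0.05],[[0,0,0],[0,0,0],0.05]]'

```text
clock: 25.7
position: [0.635, 0.2694, 0.1148]
orientation: [-3.142, -0.0, 2.058]
wrist_force: [-0.4, -0.7, 1.1]
width: 0.0501
grip_force: 0.0
```

```bash
python3 - <<'E'
from h import *
s=st(); c=viewer.camera("wrist"); cv2.imwrite("pics/w12.png",c["img"]); h=head(c,s,(.635,.2692)); circ(c,s,.032,.027,(.635,.2692))
plan(.635,.2692,.052,117.7)
f=np.array([.5805,.4255,.092]); print(w2px(c,[.569,.437,.092],s))
t=viewer.camera("top"); print("tops",)
# fork in top image (precise corner picks)
a=px2w(t,130+43.5,195+10.8,.094)[:2]; b=px2w(t,130+48.5,195+23.2,.094)[:2]; e=px2w(t,130+35.2,195+22.0,.092)[:2]; print("tips",a.round(4),b.round(4),np.linalg.norm(a-b).round(4),"slot end",e.round(4))
E
```

```text
25.7 [0.635  0.2694 0.1148] [-180.    -0.   117.9] F [-0.4 -0.7  1.1] w 0.0501 g 0.0
head world [0.6349 0.2598] tool [-0.0084 -0.0046  0.0508] rad 0.0172
circ z 0.032 world [0.6363 0.2717] tool [0.0015 0.0023 0.0828] yaw -128.2 rad 0.0334
[[-0.0001, -0.0001, 0.0314], [-0.0, -0.0, 0.002]]
[[-0.0001, -0.0001, 0.0314], [-0.0, -0.0, 0.002]]
[ 324.89016951 -155.25759531]
tops
tips [0.5868 0.4277] [0.5659 0.4186] 0.0228 slot end [0.568  0.4412]
```

carry_out --series '[[[0,0,0.04],[0,0,0],0.05],[[0,0,0.0228],[0,0,0],0.05],[[0,0,0],[0,0,0],0.05],[[0,0,0],[0,0,0],0.05]]' --grip_force 60

```text
clock: 26.3
position: [0.6356, 0.2695, 0.0531]
orientation: [3.14, 0.0, 2.055]
wrist_force: [0.0, 0.6, 0.4]
width: 0.0499
grip_force: 0.0
```

carry_out --series '[[[0,0,0],[0,0,0],0.008],[[0,0,0],[0,0,0],0.008],[[0,0,0],[0,0,0],0.008],[[0,0,0],[0,0,0],0.008],[[0,0,0],[0,0,0],0.008]]'

```text
clock: 26.92
position: [0.6357, 0.2696, 0.053]
orientation: [3.14, 0.0, 2.054]
wrist_force: [1.2, 0.6, 6.8]
width: 0.0124
grip_force: 58.6
```

carry_out --series '[[[0,0,-0.005],[0,0,0],0.008],[[0,0,-0.01],[0,0,0],0.008],[[0,0,-0.015],[0,0,0],0.008],[[0,0,-0.022],[0,0,0],0.008],[[0,0,0],[0,0,0],0.008]]'

```text
clock: 27.55
position: [0.6361, 0.2697, 0.1062]
orientation: [3.138, 0.001, 2.054]
wrist_force: [0.1, -0.0, -5.7]
width: 0.0125
grip_force: 58.7
```

```bash
python3 - <<'E'
from h import *
s=st(); plan(.590,.388,.105,116,maxl=.025)
E
```

```text
27.55 [0.6361 0.2697 0.1062] [179.8   0.  117.7] F [ 0.1 -0.  -5.7] w 0.0125 g 58.7
[[0.021, 0.0024, 0.0002], [0.001, 0.0, 0.005]]
[[0.021, 0.0023, 0.0002], [0.001, 0.0, 0.005]]
[[0.0211, 0.0022, 0.0002], [0.001, 0.0, 0.005]]
[[0.0211, 0.0021, 0.0002], [0.001, 0.0, 0.005]]
[[0.0211, 0.002, 0.0002], [0.001, 0.0, 0.005]]
[[0.0211, 0.0018, 0.0002], [0.001, 0.0, 0.005]]
```

carry_out --series '[[[0.015,-0.004,0],[0,0,0.005],0.008],[[0.025,-0.004,0],[0,0,0.005],0.008],[[0.025,0.002,0],[0,0,0.005],0.008],[[0.025,0.006,0],[0,0,0.005],0.008],[[0.022,0.008,0],[0,0,0.005],0.008]]'

```text
clock: 28.18
position: [0.5899, 0.374, 0.1033]
orientation: [-3.14, -0.0, 2.029]
wrist_force: [0.8, -0.8, -5.3]
width: 0.0124
grip_force: 58.7
```

carry_out --series '[[[0.0145,0.005,0],[0,0,0.005],0.008],[[0,0,0],[0,0,0],0.008],[[0,0,0],[0,0,0],0.008]]'

```text
clock: 28.55
position: [0.5895, 0.3872, 0.1038]
orientation: [-3.141, 0.0, 2.023]
wrist_force: [-0.2, 0.2, -5.6]
width: 0.0127
grip_force: 58.8
```

```bash
python3 - <<'E'
from h import *
s=st(); c=viewer.camera("wrist"); cv2.imwrite("pics/w13.png",c["img"]); print(w2px(c,[.5698,.4367,.092],s),w2px(c,s["position"],s))
print([(d["bbox"],d["p"]) for d in viewer.look_for(c,"hanger_head")])
cv2.imwrite("pics/w13c.png",cv2.resize(c["img"][20:320,120:440],(800,600)) if False else cv2.resize(c["img"][10:325,100:440],(640,593),interpolation=cv2.INTER_CUBIC))
E
```

```text
28.55 [0.5895 0.3872 0.1038] [-180.     0.   115.9] F [-0.2  0.2 -5.6] w 0.0127 g 58.8
[285.34229626 144.03615163] [277.38717007 251.30780507]
[([259.4, 228.0, 29.7, 43.7], 0.83), ([242.8, 186.4, 51.4, 53.1], 0.34)]
```

View pics/w13c.png

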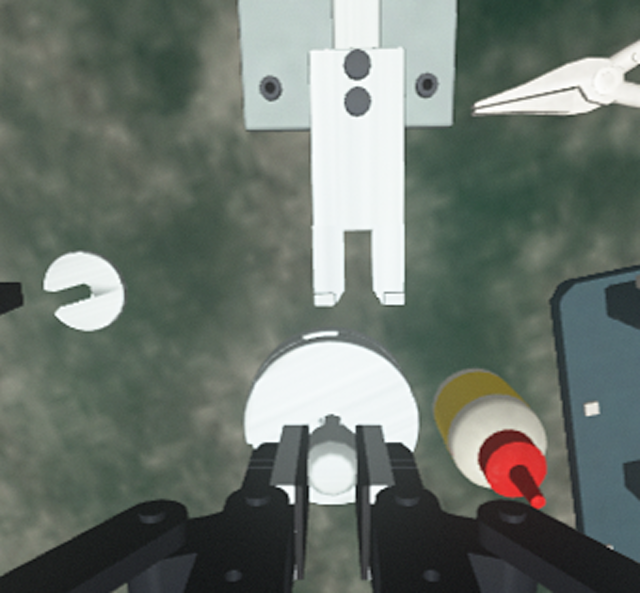

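The fork is nearly parallel to the tool's x axis. Its slot centreline is at u≈358.5 in the crop, the slot end at v≈231 and the tips at v≈305. The head is at (332,465), so I need to shift right.

```bash
python3 - <<'E'
from h import *
s=st(); c=viewer.camera("wrist"); R=Ro.from_euler('xyz',s["orientation"]).as_matrix(); p=np.array(s["position"])
q=lambda a,b,z:(R.T@(px2w(c,100+a/1.882,10+b/1.882,z,s)-p)).round(4)
print("end",q(358.5,231,.092),"tip",q(359,305,.095),"base L/R",q(311,50,.092),q(404,50,.092),"tip L/R",q(313.5,303,.095),q(405.5,303,.095))
print("head centre px",w2px(c,p+R@np.array([0,0,-.011]),s))
# head top centre: bright blob
g=c["img"].min(2)[235:275,255:300]; m=(g>200).astype(np.uint8); k,l,stt,ce=cv2.connectedComponentsWithStats(m); i=1+np.argmax(stt[1:,4]); print(stt[i],ce[i]+[255,235]); print((R.T@(px2w(c,*(ce[i]+[255,235]),p[2]+.011,s)-p)).round(4))
E
```

```text
28.65 [0.5896 0.387  0.104 ] [-180.     0.   115.9] F [-0.1  0.6 -5.7] w 0.0123 g 58.8
end [0.0587 0.0065 0.012 ] tip [0.0394 0.0067 0.009 ] base L/R [ 0.102  -0.0058  0.012 ] [0.102  0.017  0.0119] tip L/R [ 0.0399 -0.0055  0.009 ] [0.0399 0.0192 0.009 ]
head centre px [277.46718035 261.09080258]
[  9  16  25  24 486] [276.00411523 263.45884774]
[-0.0012 -0.0007 -0.011 ]
```

carry_out --series '[[[0,0.0069,0],[0,0,0],0.008],[[0.008,0,0],[0,0,0],0.008],[[0.009,0,0],[0,0,0],0.008],[[0,0,0],[0,0,0],0.008],[[0,0,0],[0,0,0],0.008]]'

```text
clock: 29.32
position: [0.588, 0.4062, 0.104]
orientation: [3.142, 0.0, 2.024]
wrist_force: [0.4, -0.0, -5.0]
width: 0.0123
grip_force: 58.8
```

```bash
cat > fk.py <<'E'
from h import *
s=st(); c=viewer.camera("wrist"); cv2.imwrite("pics/w14.png",c["img"]); R=Ro.from_euler('xyz',s["orientation"]).as_matrix(); p=np.array(s["position"])
# fork bright profile across tool y at several tool x, height z
z=.092
for x in [float(a) for a in sys.argv[1:]]:
    ys=np.arange(-.02,.0201,.00025); v=[]
    for y in ys:
        q=p+R@np.array([x,y,0]); q[2]=z; u=w2px(c,q,s); v.append(int(cv2.getRectSubPix(c["img"],(1,1),tuple(map(float,u))).min()))
    v=np.array(v)>175; e=np.flatnonzero(np.diff(v.astype(int))); print(x,(ys[e]*1000).round(1))
E
python3 fk.py .022 .025 .028 .031 .034 .037 .04 .042 .044 .05
```

```text
29.32 [0.588  0.4062 0.104 ] [180.   0. 116.] F [ 0.4 -0.  -5. ] w 0.0123 g 58.8
0.022 [-18.2  16.3]
0.025 [-14.2  12.3]
0.028 [-13.   11.8]
0.031 [-13.    0.8   3.3  11.5]
0.034 [-13.   -4.5   3.   11.5]
0.037 [-13.   -4.7   3.   11.5]
0.04 [-13.   -4.5   3.   11.5]
0.042 [-13.   11.3]
0.044 [-12.7  11. ]
0.05 [-13.   10.8]
```

carry_out --series '[[[0.008,-0.0005,0],[0,0,0],0.008],[[0.008,0,0],[0,0,0],0.008],[[0.008,0,0],[0,0,0],0.008],[[0,0,0],[0,0,0],0.008]]'

```text
clock: 29.88
position: [0.5767, 0.4282, 0.1039]
orientation: [-3.142, -0.0, 2.025]
wrist_force: [-0.1, -0.7, -4.8]
width: 0.0123
grip_force: 58.8
```

carry_out --series '[[[0.006,0,0],[0,0,0],0.008],[[0.007,0,0],[0,0,0],0.008],[[0,0,0],[0,0,0],0.008],[[0,0,0],[0,0,0],0.008]]'

```text
clock: 30.38
position: [0.5715, 0.4391, 0.104]
orientation: [-3.142, 0.0, 2.024]
wrist_force: [0.2, 0.6, -4.2]
width: 0.0125
grip_force: 58.8
```

```bash
python3 fk.py .004 .006 .008 .012 .016
```

```text
30.38 [0.5715 0.4391 0.104 ] [-180.    0.  116.] F [ 0.2  0.6 -4.2] w 0.0125 g 58.8
0.004 [-9.7 -7.7 -3.7  2.5  6.3  8.3  9.8 11.3]
0.006 []
0.008 []
0.012 []
0.016 []
```

carry_out --series '[[[0,0,0.003],[0,0,0],0.008],[[0,0,0.003],[0,0,0],0.008],[[0,0,0.003],[0,0,0],0.008],[[0,0,0.002],[0,0,0],0.008],[[0,0,0],[0,0,0],0.008]]'

```text
clock: 31.05
position: [0.5714, 0.4391, 0.0928]
orientation: [-3.141, -0.0, 2.024]
wrist_force: [-0.3, -0.2, -4.0]
width: 0.0123
grip_force: 58.9
```

carry_out --series '[[[0,0,0.002],[0,0,0],0.008],[[0,0,0.002],[0,0,0],0.008],[[0,0,0.002],[0,0,0],0.008],[[0,0,0],[0,0,0],0.008]]'

```text
clock: 31.55
position: [0.5715, 0.4392, 0.0868]
orientation: [-3.141, -0.0, 2.024]
wrist_force: [1.0, -0.8, -3.6]
width: 0.0122
grip_force: 59.0
```

carry_out --series '[[[0,0,0.001],[0,0,0],0.008],[[0,0,0.001],[0,0,0],0.008],[[0,0,0],[0,0,0],0.008],[[0,0,0],[0,0,0],0.008]]'

```text
clock: 32.05
position: [0.5715, 0.4392, 0.085]
orientation: [-3.142, -0.0, 2.024]
wrist_force: [-0.1, -1.5, -3.7]
width: 0.0124
grip_force: 59.0
```

carry_out --series '[[[0,0,0.001],[0,0,0],0.008],[[0,0,0.0005],[0,0,0],0.008],[[0,0,0],[0,0,0],0.008],[[0,0,0],[0,0,0],0.008]]'

```text
clock: 32.55
position: [0.5716, 0.4392, 0.0841]
orientation: [3.141, 0.0, 2.024]
wrist_force: [-2.1, -3.0, 6.8]
width: 0.0123
grip_force: 60.0
```

carry_out --series '[[[0,0,-0.0007],[0,0,0],0.008],[[0,0,0],[0,0,0],0.02],[[0,0,0],[0,0,0],0.03],[[0,0,0],[0,0,0],0.036],[[0,0,0],[0,0,0],0.036]]'

```text
clock: 33.17
position: [0.5715, 0.4392, 0.0842]
orientation: [-3.142, -0.0, 2.024]
wrist_force: [-0.9, 0.9, 0.8]
width: 0.0359
grip_force: 0.0
```

carry_out --series '[[[0,0,-0.01],[0,0,0],0.036],[[0,0,-0.03],[0,0,0],0.036],[[0,0,-0.05],[0,0,0],0.036],[[0,0,-0.05],[0,0,0],0.036],[[0,0,0],[0,0,0],0.036]]'

```text
clock: 33.8
position: [0.5726, 0.4399, 0.229]
orientation: [3.134, -0.001, 2.024]
wrist_force: [0.7, 0.4, -0.8]
width: 0.036
grip_force: 0.0
```

```bash
python3 - <<'E'
from h import *
s=st(); t=viewer.camera("scene"); c=viewer.camera("wrist"); cv2.imwrite("pics/end_s.png",t["img"]); cv2.imwrite("pics/end_w.png",c["img"])
for n,k in(("scene",t),("wrist",c)):
  ss=s if n=="wrist" else None
  print(n,"head expected",w2px(k,[.5716,.4392,.088],ss))
  for l in ("hanger_head","weight_1_c","fork_seat"): print(l,[(np.round(d["bbox"]).tolist(),round(d["p"],2)) for d in viewer.look_for(k,l)])
E
```

```text
33.8 [0.5726 0.4399 0.229 ] [179.6  -0.  116. ] F [ 0.7  0.4 -0.8] w 0.036 g 0.0
scene head expected [234.75215192 179.57823634]
hanger_head [([232.0, 196.0, 6.0, 4.0], 0.2)]
weight_1_c [([357.0, 218.0, 30.0, 34.0], 0.73), ([224.0, 185.0, 23.0, 12.0], 0.55)]
fork_seat [([157.0, 158.0, 90.0, 30.0], 0.81)]
wrist head expected [274.50794434 189.23022693]
hanger_head [([263.0, 177.0, 19.0, 20.0], 0.54)]
weight_1_c [([247.0, 163.0, 57.0, 44.0], 0.9)]
fork_seat [([265.0, 0.0, 23.0, 203.0], 0.9)]
```

carry_out --series '[[[0,0,0],[0,0,0],0.036],[[0,0,0],[0,0,0],0.036],[[0,0,0],[0,0,0],0.036],[[0,0,0],[0,0,0],0.036]]'

```text
clock: 34.7
position: [0.5715, 0.4392, 0.2242]
orientation: [3.142, -0.0, 2.024]
wrist_force: [0.1, -0.3, -0.5]
width: 0.0361
grip_force: 0.0
```

```bash
python3 - <<'E'
from h import *
s=st(); c=viewer.camera("wrist"); 
for z,n in((.096,"headtop"),(.064,"disctop"),(.04,"discbot")): print(n,w2px(c,[.5716,.4392,z],s).round(1))
for l in ("hanger_head","weight_1_c"): print(l,[(np.round(d["bbox"]).tolist(),round(d["p"],2)) for d in viewer.look_for(c,l)])
print(manip.close_job())
E
```

```text
34.7 [0.5715 0.4392 0.2242] [180.  -0. 116.] F [ 0.1 -0.3 -0.5] w 0.0361 g 0.0
headtop [277.  192.1]
disctop [277.  184.7]
discbot [276.9 180.1]
hanger_head [([267.0, 180.0, 19.0, 18.0], 0.82)]
weight_1_c [([247.0, 162.0, 58.0, 46.0], 0.63)]
the job is handed in; nothing more can be done
None
```

All three weights are on the hanger with neighbouring slots about 97° and 108° apart, and it hangs in the fork with the arm down on the heat sink; I handed the job in at about 35 s, and no verdict came back.

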